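# Sweep loose parts into the catch bay

### The arm

A 7-joint arm with a two-finger parallel gripper is mounted at the origin on a cart in front of the work surface, level with it; the furniture and walls round the work are solid. World frame = base frame: x ahead of the robot, y to its left, z up, the work surface at z = 0. Lengths are in m, angles in rad, forces in N, time in s.
With the tool pointing down it reaches from about 0.425 to 0.925 m from the base axis. Payload 6.8 kg.
Tool frame: the origin (TCP) lies at the centre of the arm's flange, where the gripper is bolted on; the fingertips stand 173 mm ahead of it and the grasp point (between the pads) lies 155 mm ahead of it; z points along the fingers, y is the direction in which the jaws open and shut (so a half turn about z gives the same grasp; the last joint's range is limited). The gripper opens to 85 mm and grips with 20 to 120 N. Pads are 22 mm wide; open, the fingers measure 114 mm over their backs; the gripper's body (76 mm by 85 mm) begins 54 mm behind the grasp point. The pads swing forward as they close: fully open they stand 13 mm farther back than shut.
Start: joints at [-1.237, 0.477, 0.022, 1.555, -0.011, 1.109, -0.083], TCP at [0.289, 0.61, 0.405] pointing down, gripper open.
Joint ranges: [-2.96, 2.96], [-0.34, 2.1], [-1.41, 1.46], [0.24, 2.44], [-1.37, 4.51], [0.17, 1.92], [-2.96, 2.96]. Speed limits (rad/s): [2.39, 2.39, 3.14, 3.14, 3.14, 3.14, 3.14].

### API

Orientations are given as a rotation vector (axis times angle).
In Python, from bench import readout, grab_frame, camera_model, r gives the robot as it stands.
- The arm moves only by the tool apply_moves, never from a script. Its argument "deltas" is a list of rows, each an object with "xyz": the shift along the world's x, y, z in m, a list of three; "turn": the turn about the world's z in rad. In form: [{"xyz": [dx, dy, dz], "turn": turn}, ...]. A call has 1 to 12 rows; each row shifts and turns the commanded pose from where the row before left it; what a row does not reach is not made up. A row lasts 1/12 s, in which the tool goes at most 41.7 mm and 7.16 degrees, less where a joint would pass 70% of its speed; a pose out of reach is approached as far as the arm can. A call with a gripper value outside its range is refused whole. "claw" is the gripper's target within -1 to 1 (shut at 1, half-way at 0, fully open at -1), set as the call begins (left out, the last holds). The fingers move at their own pace and stop on an object; "squeeze" is the grip in N (left out, the last holds). Time passes only in rows, so rows that do not move let the fingers close. It gives the time, the measured TCP pose, the force and the opening at its end, in the units of the state.
- readout.get_obs(): the state, without advancing time (a new reading comes with each control period).
- grab_frame(name): name is "scene" or "top"; returns the picture (400x640x3 uint8, red, green, blue); there is no depth.
- camera_model(name): a dict with "intrinsics" (3x3 intrinsics, pixels), "R" (3x3) and "t" (3): a world point X has camera coordinates R X + t. Camera axes: x right, y down, z forward; pixel columns grow to the right and rows downward; lengths in m; the calibration is good to about 2 mm. A picture is of the moment at which its call begins. camera_model takes no time and is no camera call.
- r.hand_in(): hands the job in, once; it reports no verdict.
The state is a dict: "clock": time; "joints": joint angles; "qvel": joint speeds; "tau": joint torques, N m; "tcp_pos": TCP position; "orientation": TCP orientation; "contact_force": force on the tool from outside, world axes, zero at the start; "moment": the same for the moment, N m; "grip_width": finger opening in m.
Only numpy, scipy, OpenCV 4.12 (cv2) and the standard library are available. Lean on these libraries where they do the work, as an engineer would, in place of code of your own. Each camera call takes 0.05 s, during which the arm holds its last target.

### The job

Clear the bench: with closed fingers, gently sweep the two loose parts (the box-shaped relay and the finned heat sink) along the bench into the three-sided grey metal catch bay, until each lies well inside it, completely past its mouth. Only push them: they stay flat on the bench and are never pinched, lifted, tipped or flicked. Leave the two vials and the tip cleaner (a black cup of brass wool) standing where they are, and finish with the hand clear.

Things in the scene. Friction and masses are not known exactly. Their poses are not given: they have to be found in the camera images.
- catch_bay: fixed grey metal U, no floor: parts slide in on the bench. In mm: inside 140 wide, 100 deep; walls 24 high, 4 thick. Origin: on the bench, middle of the mouth line between the front ends of the straight walls. x points into the bay (back wall at 100), y across (walls at -70 and 70). From the mouth, guide wings flare 45 deg outward to x -21, y +-93. Feet 3 high, 15 out, beside the walls
- relay: small plug-in relay, a plain box 20 x 28 mm (x, y), 15 mm high, about 18 g, loose and lying flat; to be swept. Origin at the centre of its underside
- heat_sink: finned aluminium heat sink 40 x 40 mm, 23 mm high, upright fins along its x axis, about 60 g, loose and lying flat; to be swept. Origin at the centre of its underside
- vial_near: glass vial with a dark screw cap, 21 mm across, 42 mm tall, standing upright; a bystander to be left alone. Origin at the centre of its underside. Stands outside the side wall of the bay that is nearer to the robot
- vial_far: glass vial with a dark screw cap, 21 mm across, 42 mm tall, standing upright; a bystander to be left alone. Origin at the centre of its underside. Stands outside the side wall of the bay that is farther from the robot
- tip_cleaner: round black cup with brass wool, 63 mm across, 44 mm tall, near the bench's front edge on the left; a bystander. Origin at the centre of its underside

How it is judged:
At the end, for the whole second after the job is handed in: Both parts rest flat on the bench between the bay's walls, the centre of the relay at least 20 mm and that of the heat sink at least 30 mm past the mouth line; both vials and the tip cleaner stand upright within 20 mm of where they were (x of relay in the frame of catch_bay between 0.02 and 0.1 m and y of relay in the frame of catch_bay between -0.07 and 0.07 m and height (world z) of each of relay, heat_sink below 0.01 m and linear speed of each of relay, heat_sink below 0.02 m/s and x of heat_sink in the frame of catch_bay between 0.03 and 0.1 m and y of heat_sink in the frame of catch_bay between -0.07 and 0.07 m and distance of each of vial_near, vial_far, tip_cleaner from where it was at the start of the episode below 0.02 m and angle between each of vial_near, vial_far, tip_cleaner's own z axis and vertical below 0.2 rad); the robot touches nothing.
It fails at once if a part is lifted or tipped up (the centre of its underside more than 10 mm above the bench) (height (world z) of any of relay, heat_sink above 0.01 m).
It fails at once if a part is pinched or rammed (more than 25 N from the fingers) (contact force between the fingers and relay above 25 N or contact force between the fingers and heat_sink above 25 N).
It fails at once if a part is flicked (faster than 0.5 m/s) (linear speed of any of relay, heat_sink above 0.5 m/s).
It fails at once if a vial or the tip cleaner is shoved more than 20 mm or tipped (distance of any of vial_near, vial_far, tip_cleaner from where it was at the start of the episode above 0.02 m or angle between any of vial_near, vial_far, tip_cleaner's own z axis and vertical above 0.3 rad).
It also fails if it takes over 61 s, if anything falls off the work surface, if the arm or the gripper's body presses on something with over 40 N, if the wrist force passes 120 N, or if a joint passes its speed limit or range.

## Working session

There is one attempt and no reset: what is moved stays moved. The work goes in short steps, Python scripts to look and compute and a tool call to move; the robot and the scene stay as the last step left them, time stands still between calls to the robot, and variables do not carry over. Pictures are saved under pics/ and viewed, and the job is handed in when it is done.

Besides the shell and the picture viewer there is one more tool, called after "Call:" as name(argument=value, ...) on one line, values as JSON. apply_moves: Moves the arm, as the interface text tells. Its arguments: {"type":"object","properties":{"deltas":{"type":"array"},"claw":{"type":"number"},"squeeze":{"type":"number"}},"required":["deltas"]}

```bash
mkdir -p pics; ls; python3 - <<'E'
from bench import readout, grab_frame, camera_model, r
import cv2, numpy as np
print(readout.get_obs())
for n in ("top","scene"):
    cv2.imwrite(f"pics/{n}0.png",cv2.cvtColor(grab_frame(n),cv2.COLOR_RGB2BGR))
    print(camera_model(n))
E
```

```text
pics
{'clock': 0.0, 'joints': array([-1.23708966,  0.4777977 ,  0.02234585,  1.55646181, -0.01149115,
        1.10929787, -0.08307451]), 'qvel': array([-0.0015947 , -0.00029143, -0.00061242, -0.00130028, -0.00038901,
        0.00062124, -0.00225103]), 'tau': array([ 3.31811361e-05, -5.96457195e+01,  1.60807963e+00, -2.81191170e+01,
        1.25291423e-02,  9.36638389e-03,  4.15559043e-06]), 'tcp_pos': array([0.28848901, 0.60993554, 0.40372279]), 'orientation': array([-6.88231430e-01, -3.06501506e+00,  2.85594170e-03]), 'contact_force': array([0.27552705, 0.22054302, 0.584352  ]), 'moment': array([-0.02182113,  0.03079263,  0.00645301]), 'grip_width': 0.08486275432888014}
{'intrinsics': array([[390.7696549 ,   0.        , 325.43187423],
       [  0.        , 390.7696549 , 198.3030099 ],
       [  0.        ,   0.        ,   1.        ]]), 'R': array([[ 1.48248328e-03, -9.99890602e-01, -1.47168869e-02],
       [-9.90442960e-01,  5.61526150e-04, -1.37921821e-01],
       [ 1.37914996e-01,  1.47807039e-02, -9.90333774e-01]]), 't': array([-0.02539198,  0.49277258,  0.83755526])}
{'intrinsics': array([[511.59255298,   0.        , 323.86434497],
       [  0.        , 511.59255298, 197.85780361],
       [  0.        ,   0.        ,   1.        ]]), 'R': array([[-0.99488126, -0.10100482, -0.00304919],
       [-0.08744928,  0.87569723, -0.47487576],
       [ 0.05063491, -0.47217835, -0.88004756]]), 't': array([0.46714766, 0.06823922, 1.27248751])}
```

View pics/top0.png

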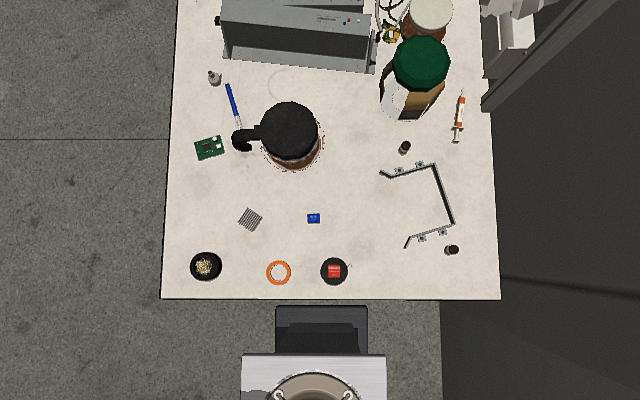

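View pics/scene0.png

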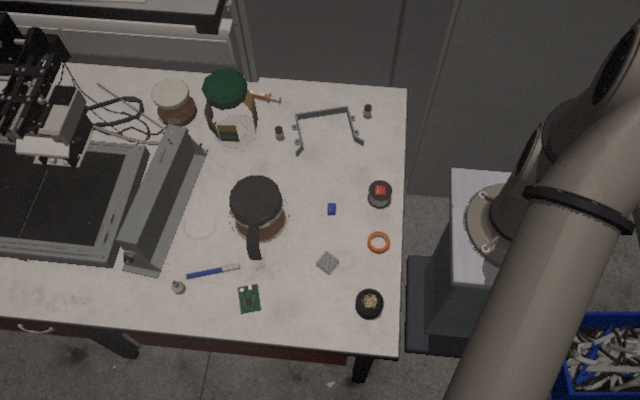

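The top view shows the blue relay at (313,218), the heat sink at (250,219), and the bay at about (380–455, 160–250) with its mouth facing left (+y). The vials are at (405,147) and (452,250), and the tip cleaner is at (205,266). Next I'll measure these.

```bash
cat > h.py <<'E'
import cv2, numpy as np
from bench import readout, grab_frame, camera_model, r
def ray(n,uv,z):
    c=camera_model(n);K,R,t=c["intrinsics"],c["R"],c["t"]
    uv=np.atleast_2d(np.array(uv,float))
    d=(R.T@np.linalg.inv(K)@np.c_[uv,np.ones(len(uv))].T).T
    o=-R.T@t
    return (o+d*((z-o[2])/d[:,2])[:,None])[:,:2]
def proj(n,X):
    c=camera_model(n);p=c["intrinsics"]@(c["R"]@np.array(X,float)+c["t"]);return p[:2]/p[2]
def rect(n,mask,z):
    cs,_=cv2.findContours(mask.astype(np.uint8),cv2.RETR_EXTERNAL,cv2.CHAIN_APPROX_NONE)
    c=max(cs,key=cv2.contourArea)[:,0]
    w=ray(n,c,z)*1000
    (cx,cy),s,a=cv2.minAreaRect(w.astype(np.float32))
    return np.round([cx,cy,*s,a],1), len(c)
E
python3 - <<'E'
from h import *
im=cv2.imread("pics/top0.png"); sc=cv2.imread("pics/scene0.png")
a=cv2.resize(im[130:290,370:480],None,fx=5,fy=5,interpolation=cv2.INTER_CUBIC)[:,:]
b=cv2.resize(im[200:240,230:330],None,fx=7,fy=7,interpolation=cv2.INTER_CUBIC)
cv2.imwrite("pics/a.png",cv2.resize(im[140:260,370:470],None,fx=5,fy=5,interpolation=cv2.INTER_CUBIC)); cv2.imwrite("pics/b.png",b)
for n,I in (("top",im),("scene",sc)):
    f=I.astype(int); blue=(f[...,0]-f[...,2]>60)
    blue&=np.hypot(*(np.indices(blue.shape)[::-1]-np.array(proj(n,[.43,.015,0]) if 0 else ([313,218] if n=="top" else [332,209]))[:,None,None]))<18
    print(n,"relay",rect(n,blue,.0075 if n=="scene" else .012))
    c=(250,219) if n=="top" else (328,263)
    hs=cv2.cvtColor(I,cv2.COLOR_BGR2GRAY)<165
    hs&=np.hypot(*(np.indices(hs.shape)[::-1]-np.array(c)[:,None,None]))<22
    print(n,"hs",rect(n,hs,.02))
for nm,uv,z in [("wing_far",(381,172),.024),("mouthfar",(392,178),.024),("backfar",(434,164),.024),("backnear",(453,223),.024),("mouthnear",(411,237),.024),("wingnear",(406,247),.0)]:
    print(nm,ray("top",uv,z)*1000)
E
```

```text
top relay (array([4.507e+02, 3.400e+00, 1.820e+01, 2.730e+01, 2.000e-01]), 36)
top hs (array([446.1, 146.1,  44.2,  42.2,  56.7]), 65)
scene relay (array([451.5,  -1.1,  15.1,  20. ,   5.3]), 30)
scene hs (array([444.3, 151.5,  99.5, 105.3,   5.7]), 130)
wing_far [[ 554.44970082 -151.21762661]]
mouthfar [[ 540.54958288 -175.84969747]]
backfar [[ 572.80293281 -271.85328964]]
backnear [[ 438.51419358 -309.04455665]]
mouthnear [[ 407.39850411 -214.96997869]]
wingnear [[ 385.72122432 -207.86295383]]
```

View pics/a.png

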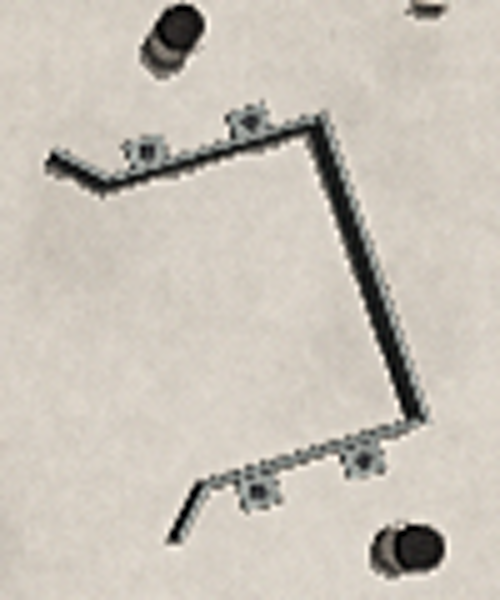

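View pics/b.png

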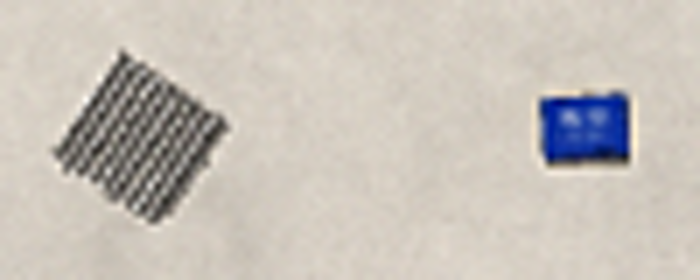

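Bay mouth middle is about (474,-195) mm, with its x axis at about -72.5°. The relay is at (451,2), aligned with the world axes. The heat sink is at (445,147), with its faces at about 57° and 147°. I'll sweep the relay first, along -y, since it lies on the heat sink's path. After that, the heat sink goes in along a stable arc.

Call:
apply_moves(deltas=[{"xyz": [0.008,-0.028,0],"turn": -0.056},{"xyz": [0.008,-0.028,0],"turn": -0.056},{"xyz": [0.008,-0.028,0],"turn": -0.056},{"xyz": [0.008,-0.028,0],"turn": -0.056},{"xyz": [0.008,-0.028,0],"turn": -0.056},{"xyz": [0.008,-0.028,0],"turn": -0.056},{"xyz": [0.008,-0.028,0],"turn": -0.056},{"xyz": [0.008,-0.028,0],"turn": -0.056},{"xyz": [0.008,-0.028,0],"turn": -0.056},{"xyz": [0.008,-0.028,0],"turn": -0.056}], claw=1, squeeze=20)

```text
clock: 0.93
tcp_pos: [0.3687, 0.3286, 0.4044]
orientation: [-1.512, -2.753, 0.001]
contact_force: [-0.1, -0.2, -0.3]
grip_width: 0.0004
```

Call:
apply_moves(deltas=[{"xyz": [0.008,-0.028,0],"turn": -0.056},{"xyz": [0.008,-0.028,0],"turn": -0.056},{"xyz": [0.008,-0.028,0],"turn": -0.056},{"xyz": [0.008,-0.028,0],"turn": -0.056},{"xyz": [0.008,-0.028,0],"turn": -0.056},{"xyz": [0.008,-0.028,0],"turn": -0.056},{"xyz": [0.008,-0.028,0],"turn": -0.056},{"xyz": [0.008,-0.028,0],"turn": -0.056},{"xyz": [0.008,-0.028,0],"turn": -0.056},{"xyz": [0.008,-0.028,0],"turn": -0.056},{"xyz": [0,0,0],"turn": 0},{"xyz": [0,0,0],"turn": 0}])

```text
clock: 1.93
tcp_pos: [0.4486, 0.0487, 0.4046]
orientation: [-2.215, -2.227, 0.001]
contact_force: [0.6, 0.1, -0.2]
grip_width: 0.0004
```

```bash
cat >> h.py <<'E'
def state():
    o=readout.get_obs()
    from scipy.spatial.transform import Rotation as Ro
    x=Ro.from_rotvec(o["orientation"]).as_matrix()
    print("t",round(o["clock"],2),"tcp",np.round(o["tcp_pos"]*1000,1),"xang",round(np.degrees(np.arctan2(x[1,0],x[0,0])),1),"z",np.round(x[:,2],3),"F",np.round(o["contact_force"],1),"w",round(o["grip_width"],4),"q",np.round(o["joints"],2))
def snap(n,f,crop=None,s=1):
    I=cv2.cvtColor(grab_frame(n),cv2.COLOR_RGB2BGR)
    J=I if crop is None else I[crop[1]:crop[3],crop[0]:crop[2]]
    cv2.imwrite(f"pics/{f}.png",cv2.resize(J,None,fx=s,fy=s,interpolation=cv2.INTER_CUBIC))
    return I
E
python3 -c "
from h import *
state()"
```

```text
t 1.93 tcp [448.6  48.7 404.6] xang 90.3 z [-0. -0. -1.] F [ 0.6  0.1 -0.2] w 0.0004 q [-0.7   0.1   0.49  2.09 -0.06  0.96 -0.17]
```

Call:
apply_moves(deltas=[{"xyz": [0.002,0.003,-0.028],"turn": 0},{"xyz": [0,0,-0.03],"turn": 0},{"xyz": [0,0,-0.03],"turn": 0},{"xyz": [0,0,-0.03],"turn": 0},{"xyz": [0,0,-0.03],"turn": 0},{"xyz": [0,0,-0.03],"turn": 0},{"xyz": [0,0,-0.025],"turn": 0},{"xyz": [0,0,-0.015],"turn": 0},{"xyz": [0,0,-0.008],"turn": 0},{"xyz": [0,0,0],"turn": 0}])

```text
clock: 2.77
tcp_pos: [0.4499, 0.0541, 0.1772]
orientation: [-2.208, -2.232, 0.004]
contact_force: [0.7, 1.0, -0.1]
grip_width: -0.0002
```

```bash
python3 -c "
from h import *
state()
snap('scene','s1',(240,90,400,290),3)"
```

```text
t 2.77 tcp [449.9  54.1 177.2] xang 90.6 z [-0.003 -0.    -1.   ] F [ 0.7  1.  -0.1] w -0.0002 q [-0.51  0.52  0.31  2.24 -0.37  0.43  0.11]
```

View pics/s1.png

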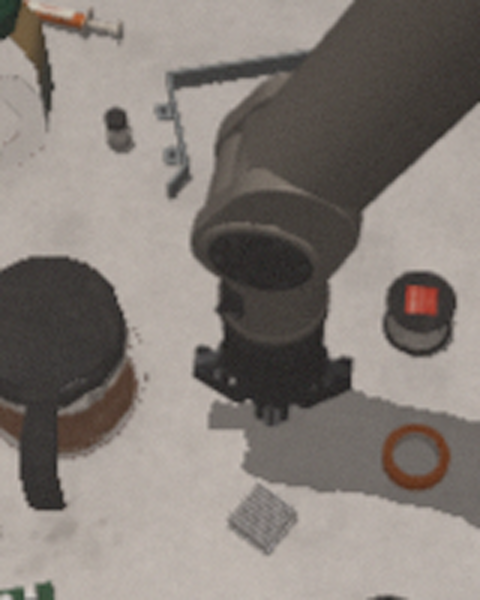

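The scene view shows the shut fingers on the bench at about (270,405) in the crop, in front of the heat sink at (262,517). The relay is hidden behind the hand. I'll push it gently along -y.

Call:
apply_moves(deltas=[{"xyz": [0,-0.006,0],"turn": 0},{"xyz": [0,-0.006,0],"turn": 0},{"xyz": [0,-0.005,0],"turn": 0},{"xyz": [0,-0.004,0],"turn": 0},{"xyz": [0,-0.004,0],"turn": 0},{"xyz": [0,-0.004,0],"turn": 0},{"xyz": [0,-0.004,0],"turn": 0},{"xyz": [0,-0.005,0],"turn": 0},{"xyz": [0,-0.006,0],"turn": 0},{"xyz": [0,-0.006,0],"turn": 0},{"xyz": [0,-0.006,0],"turn": 0},{"xyz": [0,-0.004,0],"turn": 0}])

```text
clock: 3.82
tcp_pos: [0.4505, -0.0078, 0.1787]
orientation: [2.212, 2.23, -0.0]
contact_force: [-0.2, 0.2, -0.2]
grip_width: -0.0001
```

```bash
python3 -c "
from h import *
state()
snap('top','t1',(230,130,470,300),3)"
```

```text
t 3.82 tcp [450.5  -7.8 178.7] xang 90.5 z [-0. -0. -1.] F [-0.2  0.2 -0.2] w -0.0001 q [-0.37  0.51  0.3   2.25 -0.36  0.42  0.23]
```

View pics/t1.png

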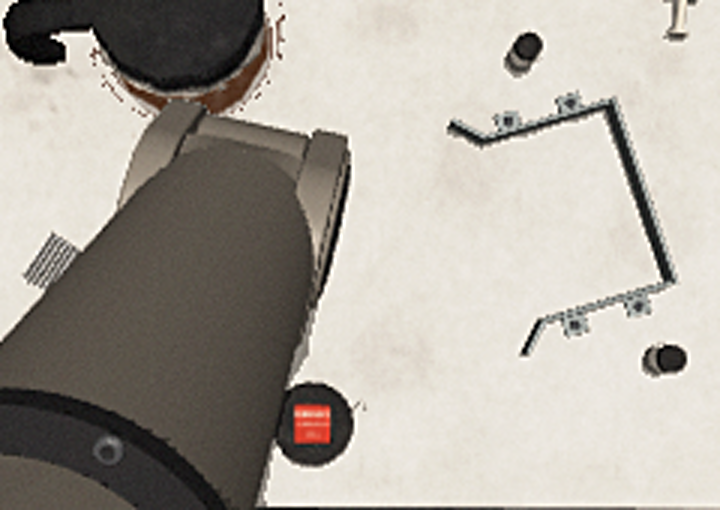

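The top view shows the arm hiding the finger area. The bay is at (450–675, 95–350) in the crop and the vials haven't moved. I'll push further and look again.

Call:
apply_moves(deltas=[{"xyz": [0,-0.006,0],"turn": 0},{"xyz": [0,-0.007,0],"turn": 0},{"xyz": [0,-0.007,0],"turn": 0},{"xyz": [0,-0.007,0],"turn": 0},{"xyz": [0,-0.007,0],"turn": 0},{"xyz": [0,-0.007,0],"turn": 0},{"xyz": [0,-0.007,0],"turn": 0},{"xyz": [0,-0.007,0],"turn": 0},{"xyz": [0,-0.007,0],"turn": 0},{"xyz": [0,-0.007,0],"turn": 0},{"xyz": [0,-0.006,0],"turn": 0},{"xyz": [0,-0.004,0],"turn": 0}])

```text
clock: 4.87
tcp_pos: [0.4506, -0.0867, 0.1787]
orientation: [2.212, 2.23, -0.0]
contact_force: [-0.9, 0.1, 1.2]
grip_width: 0.0001
```

```bash
python3 -c "
from h import *
state()
I=snap('top','t2',(230,130,470,300),3);J=snap('scene','s2',(240,90,400,290),3)
for n,I in (('top',I),('scene',J)):
    f=I.astype(int);b=(f[...,0]-f[...,2]>60);b[:,:300]=0;b[250:]=0;print(b.sum());
    if b.sum()>5: print(rect(n,b,.012))
"
```

```text
t 4.87 tcp [450.6 -86.7 178.7] xang 90.5 z [ 0. -0. -1.] F [-0.9  0.1  1.2] w 0.0001 q [-0.18  0.52  0.28  2.23 -0.34  0.43  0.39]
6
(array([928.6, -69.5,   4.9,   2.6,  89.6]), 6)
0
```

View pics/s2.png

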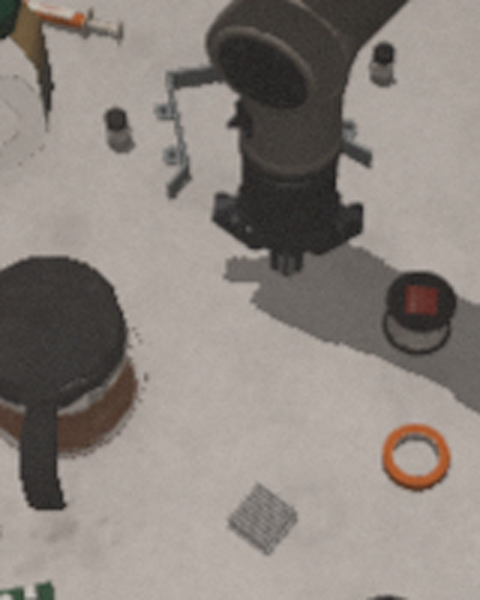

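View pics/t2.png

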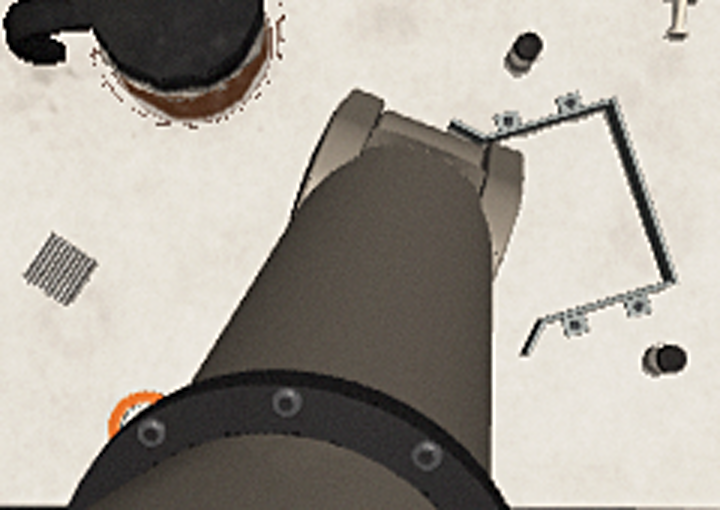

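The relay is still ahead of the fingers, hidden from both cameras, and nothing was left behind at the old spot. I'll carry on into the bay.

Call:
apply_moves(deltas=[{"xyz": [0,-0.006,0],"turn": 0},{"xyz": [0,-0.007,0],"turn": 0},{"xyz": [0,-0.007,0],"turn": 0},{"xyz": [0,-0.007,0],"turn": 0},{"xyz": [0,-0.007,0],"turn": 0},{"xyz": [0,-0.007,0],"turn": 0},{"xyz": [0,-0.007,0],"turn": 0},{"xyz": [0,-0.007,0],"turn": 0},{"xyz": [0,-0.007,0],"turn": 0},{"xyz": [0,-0.007,0],"turn": 0},{"xyz": [0,-0.007,0],"turn": 0},{"xyz": [0,-0.007,0],"turn": 0}])

```text
clock: 5.97
tcp_pos: [0.4506, -0.1695, 0.1787]
orientation: [2.211, 2.231, 0.0]
contact_force: [0.6, -1.1, 0.6]
grip_width: 0.0001
```

Call:
apply_moves(deltas=[{"xyz": [0,-0.007,0],"turn": 0},{"xyz": [0,-0.007,0],"turn": 0},{"xyz": [0,-0.007,0],"turn": 0},{"xyz": [0,-0.007,0],"turn": 0},{"xyz": [0,-0.007,0],"turn": 0},{"xyz": [0,-0.007,0],"turn": 0},{"xyz": [0,-0.006,0],"turn": 0},{"xyz": [0,-0.005,0],"turn": 0},{"xyz": [0,-0.003,0],"turn": 0},{"xyz": [0,0,0],"turn": 0}])

```text
clock: 6.8
tcp_pos: [0.4505, -0.2256, 0.1787]
orientation: [2.212, 2.23, -0.0]
contact_force: [-0.2, -0.2, -0.1]
grip_width: -0.0001
```

```bash
python3 -c "
from h import *
state()
I=snap('top','t3',(230,130,470,300),3);J=snap('scene','s3',(240,90,400,290),3)
"
```

```text
t 6.8 tcp [ 450.5 -225.6  178.7] xang 90.5 z [ 0. -0. -1.] F [-0.2 -0.2 -0.1] w -0.0001 q [ 0.12  0.56  0.27  2.13 -0.31  0.49  0.64]
```

View pics/s3.png

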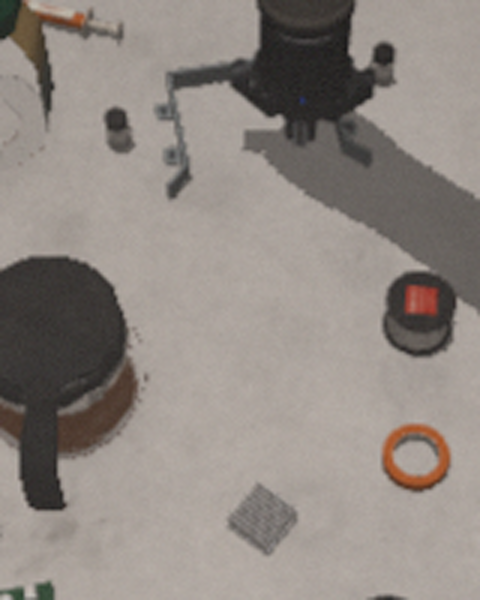

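View pics/t3.png

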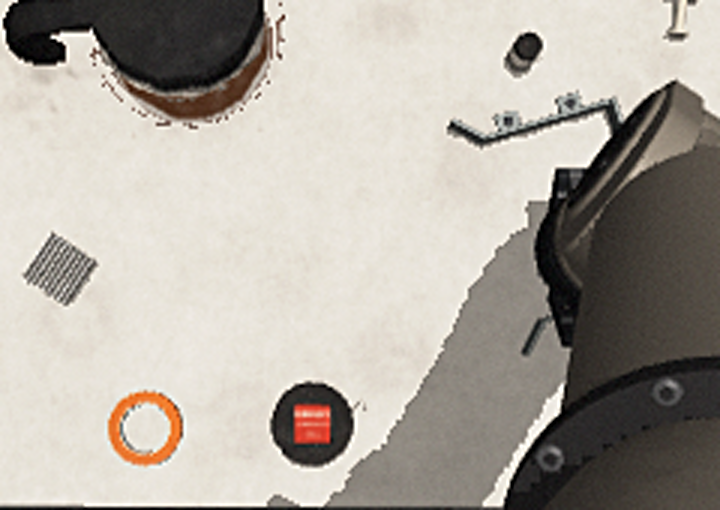

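A blue glimpse at (302,100) in the scene crop shows the relay just beyond the fingers, inside the bay. I'll back off, lift, and travel to the start behind the heat sink.

Call:
apply_moves(deltas=[{"xyz": [0,0.01,0],"turn": 0},{"xyz": [0,0.02,0.01],"turn": 0},{"xyz": [0,0.02,0.03],"turn": 0},{"xyz": [0,0.03,0.03],"turn": 0},{"xyz": [0.002,0.033,0],"turn": -0.059},{"xyz": [0.002,0.033,0],"turn": -0.059},{"xyz": [0.002,0.033,0],"turn": -0.059},{"xyz": [0.002,0.033,0],"turn": -0.059},{"xyz": [0.002,0.033,0],"turn": -0.059},{"xyz": [0.002,0.033,0],"turn": -0.059},{"xyz": [0.002,0.033,0],"turn": -0.059},{"xyz": [0.002,0.033,0],"turn": -0.059}])

```text
clock: 7.9
tcp_pos: [0.4656, 0.1214, 0.2481]
orientation: [-2.672, -1.65, 0.0]
contact_force: [0.6, -0.9, 0.6]
grip_width: 0.0002
```

Call:
apply_moves(deltas=[{"xyz": [0.002,0.033,0],"turn": -0.059},{"xyz": [0.002,0.033,0],"turn": -0.059},{"xyz": [0,0,0],"turn": 0},{"xyz": [0,0,0],"turn": 0}])

```text
clock: 8.23
tcp_pos: [0.4696, 0.1879, 0.2479]
orientation: [-2.759, -1.5, 0.0]
contact_force: [-0.2, -0.3, -0.6]
grip_width: 0.0002
```

```bash
python3 -c "
from h import *
state()
I=snap('top','t4',(230,130,470,300),3);J=snap('scene','s4',(240,90,400,290),3)
for n,I in (('top',I),('scene',J)):
    f=I.astype(int);b=(f[...,0]-f[...,2]>60);b[:,:320]=0;b[250:]=0;b[:100]=0;print(b.sum());
    if b.sum()>5:
        q=rect(n,b,.012);print(q); p=q[0][:2]-[474,-195]; print('bay',p@[.3,-.954],p@[.954,.3])
"
```

```text
t 8.23 tcp [469.6 187.9 247.9] xang 57.1 z [-0.  0. -1.] F [-0.2 -0.3 -0.6] w 0.0002 q [-0.9   0.46  0.49  2.11 -0.36  0.65 -0.74]
111
(array([ 450.7, -250.3,   18.2,   27.3,    0. ]), 37)
bay 45.766200000000005 -38.81820000000001
42
(array([ 449.2, -251.7,   13.8,   20.4,    5. ]), 22)
bay 46.65179999999999 -40.669200000000004
```

View pics/s4.png

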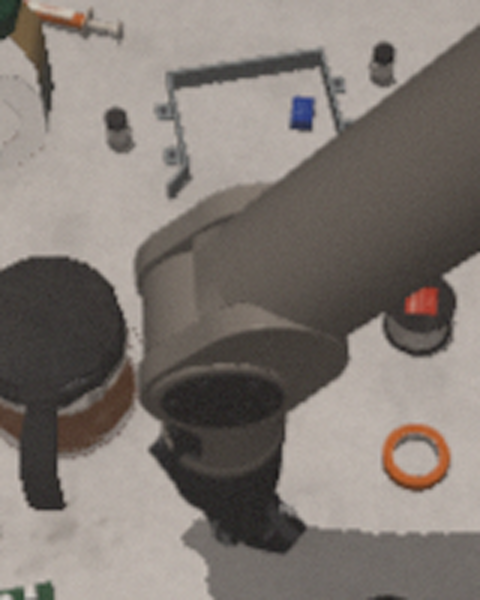

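View pics/t4.png

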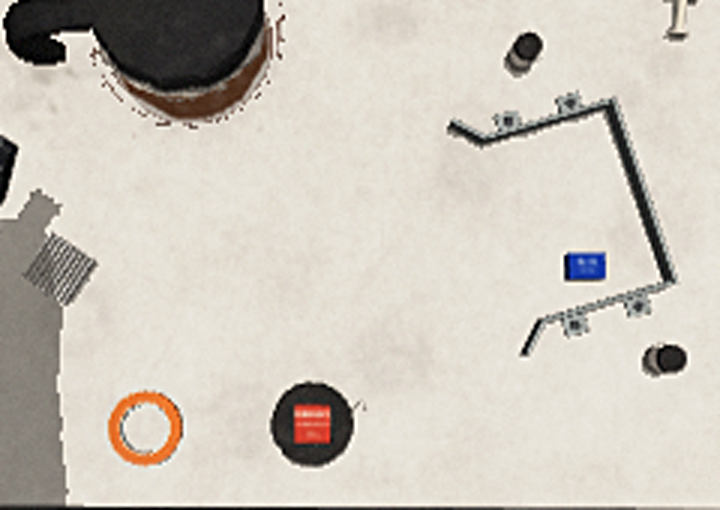

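The relay lies at bay (46,-40) mm and the two views agree: (585,265) in the top crop and (302,112) in the scene crop. Both vials are unmoved. The fingers are now behind the heat sink, so I'll lower them and work out the arc.

Call:
apply_moves(deltas=[{"xyz": [0.002,-0.001,-0.015],"turn": 0},{"xyz": [0,0,-0.02],"turn": 0},{"xyz": [0,0,-0.02],"turn": 0},{"xyz": [0,0,-0.01],"turn": 0},{"xyz": [0,0,-0.004],"turn": 0},{"xyz": [0,0,0],"turn": 0}])

```text
clock: 8.83
tcp_pos: [0.4724, 0.1826, 0.1787]
orientation: [2.766, 1.49, -0.003]
contact_force: [-0.3, -0.3, -0.1]
grip_width: -0.0
```

```bash
python3 - <<'E'
from h import *
state()
I=snap('top','t5',(200,180,300,240),7)
for uv in [(122,50),(228,124),(157,224),(57,153),(141,138)]: print(ray('top',np.array(uv)/7+[230,200],.023)*1000)
c=np.array([445.,146]);th=np.radians(-123.3);u=lambda t:np.array([np.cos(t),np.sin(t)])
p=c-31*u(th)
print("contact finger",p)
for i in range(12):
    c=c+5*u(th+.0335);th+=.067
    q=c-31*u(th);print(np.round(q-p,1),np.round(c,1),np.round(np.degrees(th),1),round(np.hypot(*q)));p=q
E
```

```text
t 8.83 tcp [472.4 182.6 178.7] xang 56.6 z [-0.001 -0.001 -1.   ] F [-0.3 -0.3 -0.1] w -0.0 q [-0.8   0.59  0.39  2.13 -0.45  0.51 -0.65]
[[474.2559847 151.132688 ]]
[[450.32531789 116.28471104]]
[[418.26464737 138.27938177]]
[[440.98087593 171.0949245 ]]
[[445.81258007 144.18490275]]
contact finger [462.01970736 171.9100282 ]
[-4.4 -3.2] [442.4 141.7] -119.5 488
[-4.2 -3.5] [440.1 137.3] -115.6 483
[-3.9 -3.7] [438.1 132.7] -111.8 478
[-3.7 -4. ] [436.4 128. ] -107.9 473
[-3.4 -4.2] [435.  123.2] -104.1 468
[-3.1 -4.4] [433.9 118.3] -100.3 464
[-2.8 -4.6] [433.2 113.4] -96.4 460
[-2.5 -4.8] [432.8 108.4] -92.6 456
[-2.1 -5. ] [432.8 103.4] -88.8 453
[-1.8 -5.1] [433.   98.4] -84.9 449
[-1.5 -5.2] [433.6  93.4] -81.1 446
[-1.1 -5.3] [434.6  88.5] -77.2 444
```

View pics/t5.png

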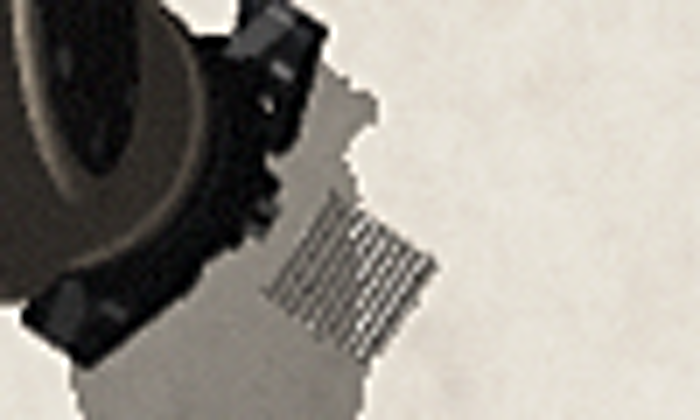

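The top crop shows the fingertips at (265,215), just off the heat sink's upper-left solid fin side (centre at (350,280)). The fins run parallel to that face. I'll make contact, then follow the arc.

Call:
apply_moves(deltas=[{"xyz": [-0.003,-0.004,0],"turn": 0},{"xyz": [-0.003,-0.004,0],"turn": 0},{"xyz": [-0.003,-0.004,0],"turn": 0},{"xyz": [-0.002,-0.003,0],"turn": 0},{"xyz": [-0.0044,-0.0032,0],"turn": 0.067},{"xyz": [-0.0042,-0.0035,0],"turn": 0.067},{"xyz": [-0.0039,-0.0037,0],"turn": 0.067},{"xyz": [-0.0037,-0.004,0],"turn": 0.067},{"xyz": [-0.0034,-0.0042,0],"turn": 0.067},{"xyz": [-0.0031,-0.0044,0],"turn": 0.067}])

```text
clock: 9.72
tcp_pos: [0.4386, 0.1454, 0.1795]
orientation: [2.408, 2.018, 0.001]
contact_force: [0.3, -0.0, -0.0]
grip_width: 0.0
```

```bash
python3 - <<'E'
from h import *
state()
I=snap('top','t6',(200,180,300,260),7)
E
```

```text
t 9.72 tcp [438.6 145.4 179.5] xang 79.9 z [ 0.001  0.    -1.   ] F [ 0.3 -0.  -0. ] w 0.0 q [-0.68  0.52  0.28  2.22 -0.33  0.43 -0.32]
```

View pics/t6.png

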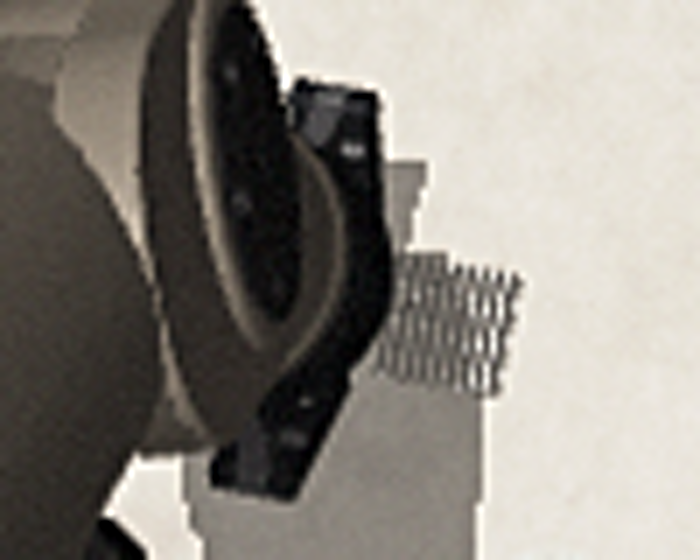

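The heat sink turned with the fingers as planned: its leading edge runs (520,275) to (497,395), about 11° of tilt, and the contact is flush. I'll finish the arc, then push straight.

Call:
apply_moves(deltas=[{"xyz": [-0.0028,-0.0046,0],"turn": 0.067},{"xyz": [-0.0025,-0.0048,0],"turn": 0.067},{"xyz": [-0.0021,-0.005,0],"turn": 0.067},{"xyz": [-0.0018,-0.0051,0],"turn": 0.067},{"xyz": [-0.0015,-0.0052,0],"turn": 0.067},{"xyz": [-0.0011,-0.0053,0],"turn": 0.067},{"xyz": [0.0014,-0.0059,0],"turn": 0},{"xyz": [0.0014,-0.0059,0],"turn": 0},{"xyz": [0.0014,-0.0059,0],"turn": 0},{"xyz": [0.0014,-0.0059,0],"turn": 0},{"xyz": [0.001,-0.004,0],"turn": 0}])

```text
clock: 10.68
tcp_pos: [0.434, 0.0873, 0.1792]
orientation: [1.962, 2.453, 0.0]
contact_force: [0.7, 0.1, -0.1]
grip_width: 0.0
```

```bash
python3 - <<'E'
from h import *
state()
I=snap('top','t7',(230,160,330,240),7)
E
```

```text
t 10.68 tcp [434.   87.3 179.2] xang 102.7 z [ 0. -0. -1.] F [ 0.7  0.1 -0.1] w 0.0 q [-0.47  0.49  0.16  2.26 -0.19  0.4   0.07]
```

View pics/t7.png

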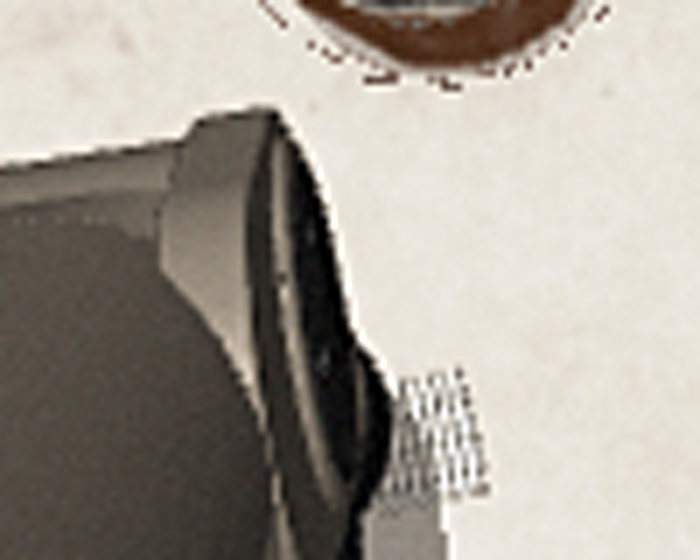

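```bash
python3 - <<'E'
from h import *
e=ray('top',np.array([[462,370],[487,490]])/7+[230,160],.023)*1000;print(e)
m=e.mean(0);th=np.radians(-77.3);print(m-20*np.array([np.cos(th),np.sin(th)]))
E
```

```text
[[461.29373116  41.16255879]
 [422.80035936  32.71132885]]
[437.65012117  56.4476347 ]
```

Call:
apply_moves(deltas=[{"xyz": [0.0014,-0.006,0],"turn": 0},{"xyz": [0.0019,-0.0079,0],"turn": 0},{"xyz": [0.0019,-0.0079,0],"turn": 0},{"xyz": [0.0019,-0.0079,0],"turn": 0},{"xyz": [0.0019,-0.0079,0],"turn": 0},{"xyz": [0.0019,-0.0079,0],"turn": 0},{"xyz": [0.0019,-0.0079,0],"turn": 0},{"xyz": [0.0019,-0.0079,0],"turn": 0},{"xyz": [0.0019,-0.0079,0],"turn": 0},{"xyz": [0.0019,-0.0079,0],"turn": 0},{"xyz": [0.0019,-0.0079,0],"turn": 0},{"xyz": [0.0014,-0.006,0],"turn": 0}])

```text
clock: 11.73
tcp_pos: [0.4557, -0.004, 0.1792]
orientation: [1.961, 2.454, -0.0]
contact_force: [0.1, -0.6, 0.5]
grip_width: 0.0001
```

```bash
python3 - <<'E'
from h import *
state()
I=snap('top','t8',(270,150,420,260),5)
E
```

```text
t 11.73 tcp [455.7  -4.  179.2] xang 102.7 z [ 0. -0. -1.] F [ 0.1 -0.6  0.5] w 0.0001 q [-0.25  0.5   0.15  2.23 -0.17  0.42  0.26]
```

View pics/t8.png

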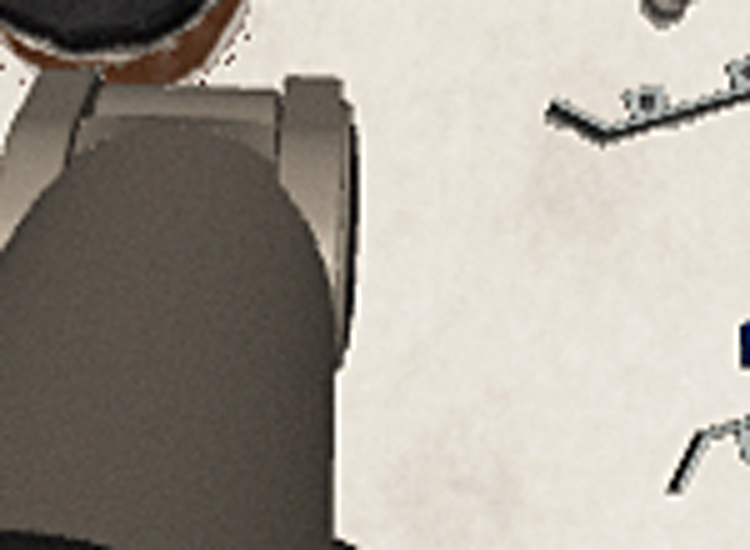

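The arm hides the part now. Forces stay near zero, so I'll continue in a straight line.

Call:
apply_moves(deltas=[{"xyz": [0.0014,-0.006,0],"turn": 0},{"xyz": [0.0019,-0.0079,0],"turn": 0},{"xyz": [0.0019,-0.0079,0],"turn": 0},{"xyz": [0.0019,-0.0079,0],"turn": 0},{"xyz": [0.0019,-0.0079,0],"turn": 0},{"xyz": [0.0019,-0.0079,0],"turn": 0},{"xyz": [0.0019,-0.0079,0],"turn": 0},{"xyz": [0.0019,-0.0079,0],"turn": 0},{"xyz": [0.0019,-0.0079,0],"turn": 0},{"xyz": [0.0019,-0.0079,0],"turn": 0},{"xyz": [0.0019,-0.0079,0],"turn": 0},{"xyz": [0.0014,-0.006,0],"turn": 0}])

```text
clock: 12.78
tcp_pos: [0.4775, -0.095, 0.1792]
orientation: [1.961, 2.454, -0.0]
contact_force: [1.1, -0.2, 0.1]
grip_width: 0.0
```

```bash
python3 - <<'E'
from h import *
state()
I=snap('top','t9',(300,130,460,260),5)
I=snap('scene','s9',(240,90,400,290),3)
E
```

```text
t 12.78 tcp [477.5 -95.  179.2] xang 102.7 z [ 0. -0. -1.] F [ 1.1 -0.2  0.1] w 0.0 q [-0.04  0.53  0.13  2.16 -0.15  0.46  0.44]
```

View pics/s9.png

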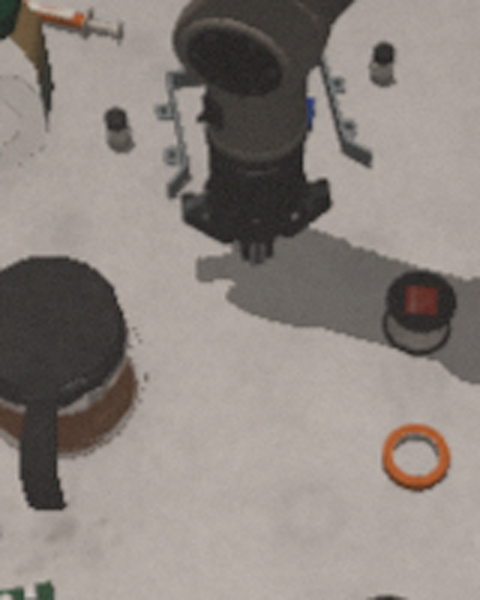

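View pics/t9.png

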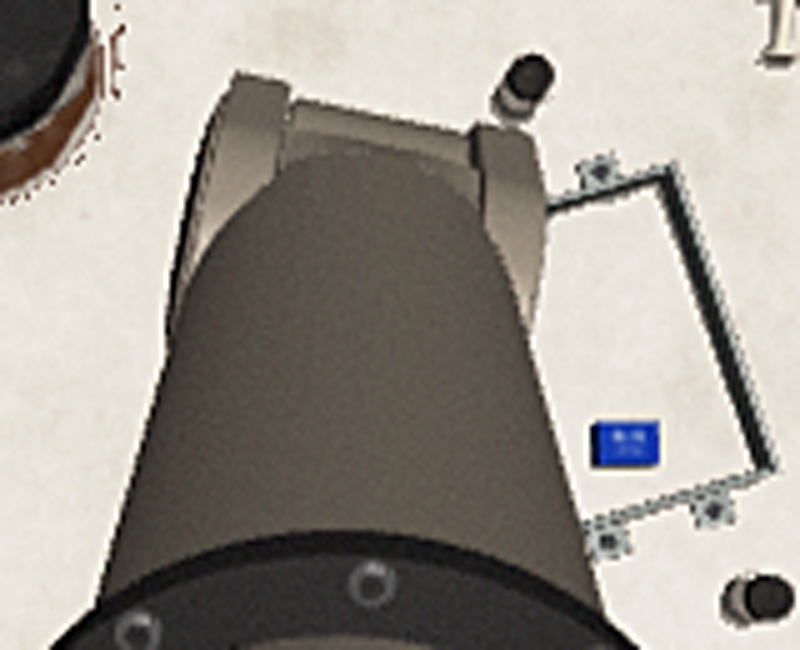

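The relay is still in its place at (625,443) in the top crop, the vials are unmoved, and the heat sink is hidden ahead of the fingers. It's nowhere on the cleared part of the bench. Last leg into the bay.

Call:
apply_moves(deltas=[{"xyz": [0.0014,-0.006,0],"turn": 0},{"xyz": [0.0019,-0.0079,0],"turn": 0},{"xyz": [0.0019,-0.0079,0],"turn": 0},{"xyz": [0.0019,-0.0079,0],"turn": 0},{"xyz": [0.0019,-0.0079,0],"turn": 0},{"xyz": [0.0019,-0.0079,0],"turn": 0},{"xyz": [0.0019,-0.0079,0],"turn": 0},{"xyz": [0.0019,-0.0079,0],"turn": 0},{"xyz": [0.0019,-0.0079,0],"turn": 0},{"xyz": [0.0019,-0.0079,0],"turn": 0}])

```text
clock: 13.72
tcp_pos: [0.496, -0.1718, 0.1792]
orientation: [-1.96, -2.455, -0.0]
contact_force: [-0.0, 0.6, 1.2]
grip_width: 0.0001
```

Call:
apply_moves(deltas=[{"xyz": [0.0019,-0.0079,0],"turn": 0},{"xyz": [0.0019,-0.0079,0],"turn": 0},{"xyz": [0.0019,-0.0079,0],"turn": 0},{"xyz": [0.0014,-0.006,0],"turn": 0},{"xyz": [0.0012,-0.005,0],"turn": 0},{"xyz": [0.001,-0.004,0],"turn": 0},{"xyz": [0,0,0],"turn": 0}])

```text
clock: 14.3
tcp_pos: [0.5052, -0.2107, 0.1792]
orientation: [1.961, 2.453, -0.0]
contact_force: [-0.6, -0.3, 0.8]
grip_width: -0.0
```

```bash
python3 - <<'E'
from h import *
state()
I=snap('top','t10',(300,130,460,260),5)
I=snap('scene','s10',(240,90,400,290),3)
E
```

```text
t 14.3 tcp [ 505.2 -210.7  179.2] xang 102.7 z [ 0.    -0.001 -1.   ] F [-0.6 -0.3  0.8] w -0.0 q [ 0.18  0.59  0.13  2.02 -0.14  0.54  0.63]
```

View pics/s10.png

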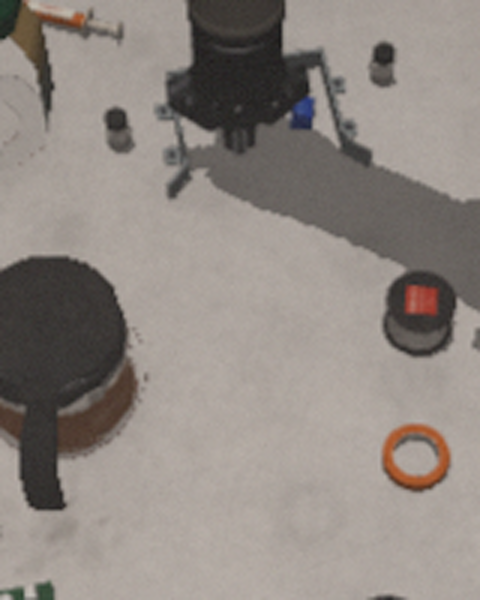

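The fingers are inside the mouth at (240,140), and the relay is still at (302,113). I'll back off along the push line, lift, and withdraw so I can check.

Call:
apply_moves(deltas=[{"xyz": [-0.002,0.01,0],"turn": 0},{"xyz": [-0.004,0.018,0],"turn": 0},{"xyz": [-0.005,0.02,0.01],"turn": 0},{"xyz": [-0.004,0.025,0.03],"turn": 0},{"xyz": [0,0.03,0.03],"turn": 0},{"xyz": [0,0.035,0.02],"turn": 0},{"xyz": [0,0.037,0.01],"turn": 0},{"xyz": [0,0.037,0],"turn": 0},{"xyz": [0,0.037,0],"turn": 0},{"xyz": [0,0.037,0],"turn": 0},{"xyz": [0,0.037,0],"turn": 0},{"xyz": [0,0.025,0],"turn": 0}])

```text
clock: 15.4
tcp_pos: [0.4887, 0.1426, 0.2787]
orientation: [-1.954, -2.459, -0.002]
contact_force: [0.9, -0.9, 1.2]
grip_width: 0.0005
```

```bash
python3 - <<'E'
from h import *
state()
I=snap('top','t11',(360,130,470,260),5)
J=snap('scene','s11',(270,90,400,190),6)
cv2.imwrite('pics/full11.png',I)
for n,I in (('top',I),('scene',J)):
    f=I.astype(int);b=(f[...,0]-f[...,2]>60);b[:,:300]=0;b[250:]=0;b[:100]=0
    q=rect(n,b,.012);p=q[0][:2]-[474,-195];print(n,q,'bay',p@[.3,-.954],p@[.954,.3])
# bystanders: difference to first pictures
for n,I in (('top',I if 0 else cv2.imread('pics/full11.png')),('scene',J)):
    I0=cv2.imread(f'pics/{n}0.png'); d=np.abs(I.astype(int)-I0).max(2)
    for nm,X in (('near',None),):
        pass
    for nm,uv in ({'far':(405,147),'near':(452,250),'cleaner':(205,266)} if n=='top' else {'far':(279,132),'near':(368,111),'cleaner':(369,303)}).items():
        w=d[uv[1]-12:uv[1]+12,uv[0]-12:uv[0]+12];print(n,nm,'changed px',(w>50).sum())
E
```

```text
t 15.4 tcp [488.7 142.6 278.7] xang 103.0 z [-0.     0.002 -1.   ] F [ 0.9 -0.9  1.2] w 0.0005 q [-0.51  0.38  0.12  2.07 -0.07  0.7  -0.11]
top (array([ 450.7, -250.2,   18.2,   27.5,    0. ]), 37) bay 45.670799999999986 -38.7882Traceback (most recent call last):
  File "<stdin>", line 8, in <module>
  File "h.py", line 13, in rect
    c=max(cs,key=cv2.contourArea)[:,0]
      ~~~^^^^^^^^^^^^^^^^^^^^^^^^
ValueError: max() iterable argument is empty
```

View pics/t11.png

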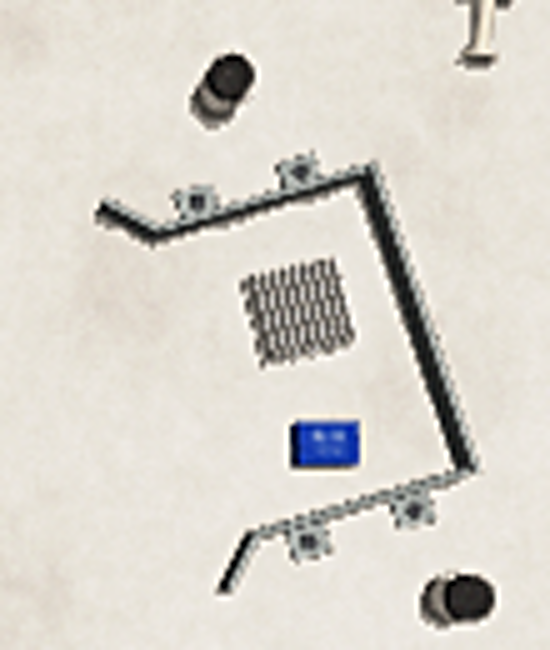

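View pics/s11.png

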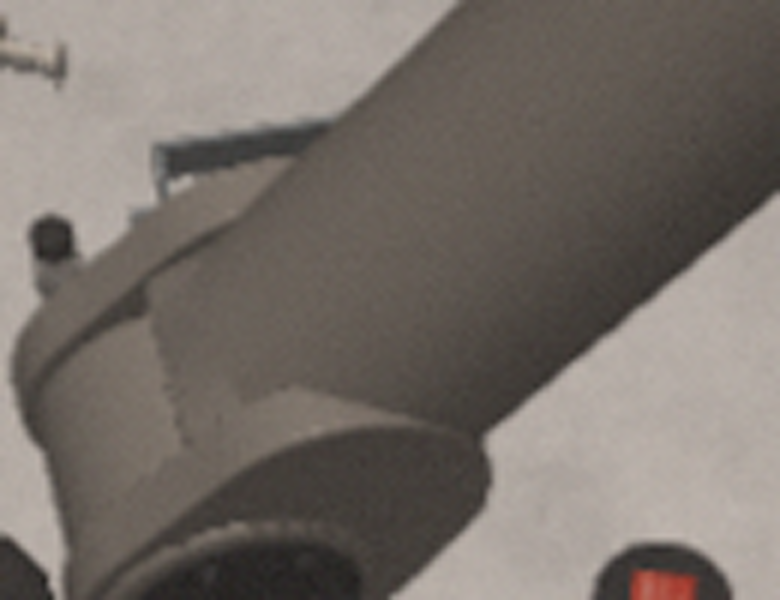

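```bash
python3 - <<'E'
from h import *
p=ray('top',[419.6,192.4],.023)[0]*1000;q=p-[474,-195];print(p,'bay',q@[.3,-.954],q@[.954,.3])
I=cv2.imread('pics/full11.png');I0=cv2.imread('pics/top0.png');d=np.abs(I.astype(int)-I0).max(2)
for nm,uv in {'far':(405,147),'near':(452,250),'cleaner':(205,266)}.items():
    print(nm,(d[uv[1]-14:uv[1]+14,uv[0]-14:uv[0]+14]>50).sum())
r.hand_in(); state()
E
```

```text
[ 507.63123914 -237.37551328] bay 50.51561141108269 19.37154815851332
far 0
near 0
cleaner 293
the job is handed in; nothing more can be done
the job is handed in; nothing more can be done
```

View pics/full11.png

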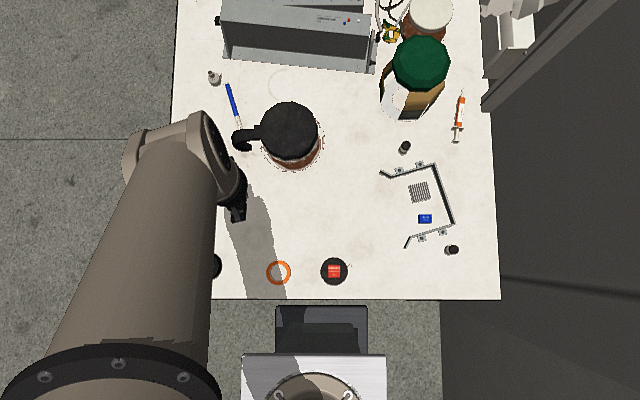

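I swept both parts into the bay with shut fingers and handed the job in at about 15.5 s of the 61 s allowed. The relay went first, in a straight push. The heat sink followed an arc and then a straight run.

| Check before hand-in | Result |
|---|---|
| Relay, bay frame | About (46, -39) mm; needs x of at least 20 |
| Heat sink, bay frame | About (51, 19) mm; needs x of at least 30 |
| Parts flat | Both look flat in the top view |
| Forces | About 1 N at most in the readings taken (noise level) |
| Both vials | No changed pixels from the first picture |
| Hand | About 0.1 m above the bench, some 0.3 m from the bay |

**Weaker checks:**
- **Final picture:** the arm hid the bay in the scene view, so the final heat sink position rests on the top view alone. The relay's position agreed in both views earlier, and in the final top view it had not moved.
- **Tip cleaner:** its top-view patch showed 293 changed pixels because the arm covers most of it. The edge still visible at (217,266) is where it was at the start, and the fingers never went near it.

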